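# Pack the meter and gauge into the tool case

### The job

Put the test kit away: press the pocket multimeter and the dial thickness gauge each fully home into the cutout of its own shape in the open case, level and down on the cutout's floor, and leave the multimeter's dial turned to its OFF mark. Let go of everything and do not push the other things on the bench about.

Things in the scene. Friction and masses are not known exactly. Their poses are not given: they have to be found in the camera images.
- meter: Grey pocket multimeter lying face up, 118 mm long (all sizes in mm; x -60 to +58), 58 wide (y), 34 tall plus dial, 0.19 kg. Origin on its underside, on the centre line; x points to the display end, z up. Sides parallel from x -32 to +58 (grip there, across the width); from there it narrows to 38 wide at the tail. Lowest 5 mm taper in by 2.5 mm. Black dial on the face at x -14.
- dial (a joint): Angle of the meter's dial, rad, counter-clockwise from above; 0 = white line on its bar points at the OFF mark, the one white bar mark on the face, between dial and display (on the meter's +x side of the dial); white dots every 30 degrees are other settings. Friction 0.03 N m, stays where left, no clicks. Travel -1.75 to 1.75, starts -1.4 to -0.6.
- dial_grip (a point): On the dial's axis, 12.5 mm above the meter's face (46.5 above its underside), midway up the grip bar. x points along the bar to its end with the white line, z up. Bar 32 mm long (x), 10 wide (y), standing 15 proud of the disc (36 across, 4 thick); bar top 53.5 above the meter's underside.
- gauge: Dial thickness gauge lying face up, bare metal: octagonal head 46 mm across flats, 31 tall, with a round white dial face, and a stem 16 wide, 22 tall from the head to x -67; 0.16 kg. Origin on the underside below the head's middle; x points away from the stem, z up. Grip the head by its flats at y +-23 (each 19 long). Lowest 5 mm taper in by 2.5 mm.
- meter_cutout (a point): On the floor of the meter's cutout, where the meter's origin comes when home; x is the way the meter's x must point (to the lid), z up. Same outline as the meter, 1.5 mm clearance all round, 16 mm deep: floor 14 and insert top 30 above the table, seated meter's face 18 proud of the insert. Two ribs in each long wall (see case).
- gauge_cutout (a point): On the floor of the gauge's cutout, below the middle of its octagon, where the gauge's origin comes when home; x is the way the gauge's x must point (stem towards -x), z up. Same outline as the gauge, 1.5 mm clearance, 16 mm deep, floor 14 mm above the table; seated head 15 proud, stem 6 proud. A rib at each y side of the octagon (see case).
- case: Open black case fixed to the bench, 208 x 278 mm, 30 mm tall, rigid dark insert level with its rim; origin under its centre, x to the lid, folded flat beyond it (20 mm tall, x 110 to 310). Cutout walls have sprung rubber ribs, 3 mm into the cutout, yielding sideways at 3 to 4 N each: a part laid in stops 3 to 8 mm short and needs a push of 5 to 20 N to reach the floor.
- reel: Bystander, not to be disturbed: grey reel, 54 mm across, 34 mm tall, standing; origin under its middle.
- flux: Bystander, not to be disturbed: small clear bottle, 36 mm across, 80 mm tall; origin under its middle.
- driver: Bystander, not to be disturbed: screwdriver, 170 mm, lying; origin under its middle.
- brush: Bystander, not to be disturbed: small brush, 160 mm, lying; origin under its middle.
- board: Bystander, not to be disturbed: small green circuit board 70 x 50 x 4 mm with a white connector on it, lying flat; origin under its middle.
- connector: Bystander, not to be disturbed: loose white connector block 34 x 16 x 14 mm; origin under its middle.
- weight: Bystander, not to be disturbed: brass cylinder, 40 mm across, 30 mm tall, standing; origin under its middle.

How it is judged:
At the end, for the whole second after the job is handed in: Meter and gauge each stand in their own cutout, face up: origin within 4 mm sideways of the cutout's point and less than 2 mm above its floor, tilted less than 0.05 rad, aligned within 0.08 rad, at rest; the dial is within 0.17 rad of its OFF mark and still (horizontal distance between meter and meter_cutout below 0.004 m and z of meter in the frame of meter_cutout between -0.003 and 0.002 m and angle between each of meter, gauge's own z axis and vertical below 0.05 rad and angle between the x axis of meter and the x axis of meter_cutout, either way round below 0.08 rad and linear speed of each of meter, gauge below 0.01 m/s and horizontal distance between gauge and gauge_cutout below 0.004 m and z of gauge in the frame of gauge_cutout between -0.003 and 0.002 m and angle between the x axis of gauge and the x axis of gauge_cutout, either way round below 0.08 rad and value of joint dial between -0.17 and 0.17 rad and velocity of joint dial between -0.05 and 0.05 rad/s); the robot touches nothing.
It fails at once if a bystander on the bench is pushed more than 40 mm (distance of any of reel, flux, driver, brush, board, connector, weight from where it was at the start of the episode above 0.04 m).
It also fails if it takes over 69 s, if anything falls off the work surface, if the arm or the gripper's body presses on something with over 40 N, if the wrist force passes 120 N, or if a joint passes its speed limit or range.

### The arm

A 7-joint arm with a two-finger parallel gripper is mounted at the origin on the work surface. World frame = base frame: x ahead of the robot, y to its left, z up, the work surface at z = 0. Lengths are in m, angles in rad, forces in N, time in s.
With the tool pointing down it reaches from about 0.425 to 0.825 m from the base axis. Payload 3.6 kg.
Tool frame: the origin (TCP) lies midway between the tips of the shut fingers; the grasp point (between the pads) lies 19 mm behind it; z points along the fingers, y is the direction in which the jaws open and shut (so a half turn about z gives the same grasp; the last joint's range is limited). The gripper opens to 93 mm and grips with 3 to 60 N. Pads are 15 mm wide; open, the fingers measure 128 mm over their backs; the gripper's body (75 mm by 188 mm) begins 65 mm behind the grasp point.
Start: joints at [-1.228, 0.615, -0.013, 1.423, 0.008, 1.103, -0.04], TCP at [0.234, 0.606, 0.219] pointing down, gripper open.
Joint ranges: [-3.12, 3.12], [-0.3, 2.06], [-1.34, 1.32], [0.26, 2.42], [-1.36, 4.5], [0.01, 1.98], [-2.84, 2.84]. Speed limits (rad/s): [2.79, 2.79, 3.14, 3.14, 3.14, 3.14, 3.14].

### API

Orientations are given as [roll, pitch, yaw] about the fixed x, y, z axes, in that order (R = Rz(yaw) Ry(pitch) Rx(roll)).
In Python, from station import readout, vision, job gives the robot as it stands.
- The arm moves only by the tool drive_tool, never from a script. Its argument "steps" is a list of rows, each an object with "rotation": the turn, a rotation vector about the tool's x, y, z in rad, a list of three; "travel": the shift along the tool's x, y, z in m, a list of three; "fingers": the finger opening in m, from 0 to 0.093. In form: [{"rotation": [rx, ry, rz], "travel": [x, y, z], "fingers": fingers}, ...]. A call has 1 to 20 rows; each row is the pose to reach, as a shift and turn from the pose measured when the call began, along the tool's axes at that moment; what a row does not reach only later rows make up. A row lasts 1/12 s, in which the tool goes at most 41.7 mm and 7.16 degrees, less where a joint would pass 70% of its speed; a pose out of reach is approached as far as the arm can. A call with a gripper value outside its range is refused whole. The fingers move at their own pace and stop on an object; "squeeze" is the grip in N (left out, the last holds). Time passes only in rows, so rows that repeat a pose let the fingers close. It gives the time, the measured TCP pose, the force and the opening at its end, in the units of the state.
- readout.state(): the state, without advancing time (a new reading comes with each control period).
- vision.get_image(name): name is "side" or "top"; returns the picture (400x640x3 uint8, red, green, blue); there is no depth.
- vision.camera_model(name): a dict with "fx", "fy", "cx", "cy" (pixels), "D" ([k1, k2, p1, p2, k3] as OpenCV has them; the pictures are not rectified), "origin" and "orientation" of the camera in the world. Camera axes: x right, y up, looking along -z (the intrinsics and any distortion apply to the point x, -y, -z); pixel columns grow to the right and rows downward; lengths in m; the calibration is good to about 2 mm. A picture is of the moment at which its call begins. camera_model takes no time and is no camera call.
- job.finish_job(): hands the job in, once; it reports no verdict.
The state is a dict: "time_s": time; "joint_pos": joint angles; "qd": joint speeds; "joint_efforts": joint torques, N m; "position": TCP position; "eef_rot": TCP orientation; "force": force on the tool from outside, world axes, zero at the start; "moment": the same for the moment, N m; "width": finger opening in m.
Only numpy, scipy, OpenCV 4.12 (cv2) and the standard library are available. Lean on these libraries where they do the work, as an engineer would, in place of code of your own. Each camera call takes 0.05 s, during which the arm holds its last target. There are 200 camera calls.

## Working session

There is one attempt and no reset: what is moved stays moved. The work goes in short steps, Python scripts to look and compute and a tool call to move; the robot and the scene stay as the last step left them, time stands still between calls to the robot, and variables do not carry over. Pictures are saved under pics/ and viewed, about 8 in all and at most 12, crops included, and the job is handed in when it is done.

Besides the shell and the picture viewer there is one more tool, called as name(argument=value, ...) on one line, values as JSON. drive_tool: Moves the arm, as the interface text tells. Its arguments: {"type":"object","properties":{"steps":{"type":"array"},"squeeze":{"type":"number"}},"required":["steps"]}

```bash
mkdir -p pics; ls
python3 - <<'E'
from station import readout, vision
import cv2
s=readout.state(); print({k:s[k] for k in('time_s','position','eef_rot','width')})
for n in('top','side'):
    cv2.imwrite(f'pics/{n}0.png',cv2.cvtColor(vision.get_image(n),cv2.COLOR_RGB2BGR)); print(n,vision.camera_model(n))
E
```

```text
pics
{'time_s': 0.0, 'position': array([0.23403089, 0.60555221, 0.21750839]), 'eef_rot': array([-3.13904947e+00,  7.47414179e-05,  2.77289893e+00]), 'width': 0.0928553858361552}
top {'fx': 468.433820247016, 'fy': 468.433820247016, 'cx': 321.77699848285243, 'cy': 197.0698192410377, 'D': array([-0.11335713,  0.        ,  0.        ,  0.        ,  0.        ]), 'origin': array([ 0.44827258, -0.00897444,  1.36053423]), 'orientation': array([ 0.08628069,  0.00491892, -1.57745632])}
side {'fx': 429.0089015086011, 'fy': 429.0089015086011, 'cx': 324.6540069288657, 'cy': 201.8888851715639, 'D': array([0.0369311, 0.       , 0.       , 0.       , 0.       ]), 'origin': array([ 0.34383905, -0.84463239,  1.09499377]), 'orientation': array([ 0.68495251,  0.00651948, -0.26917303])}
```

View pics/top0.png

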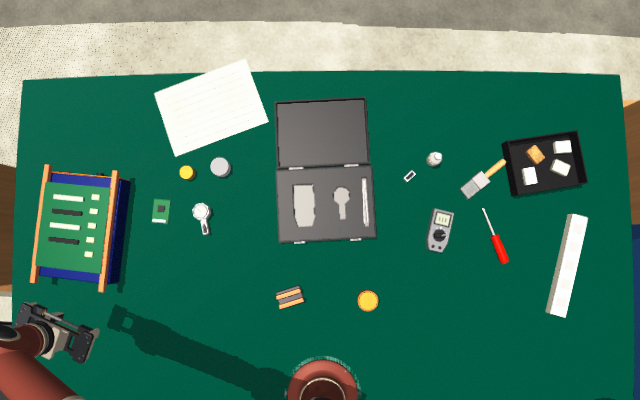

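View pics/side0.png

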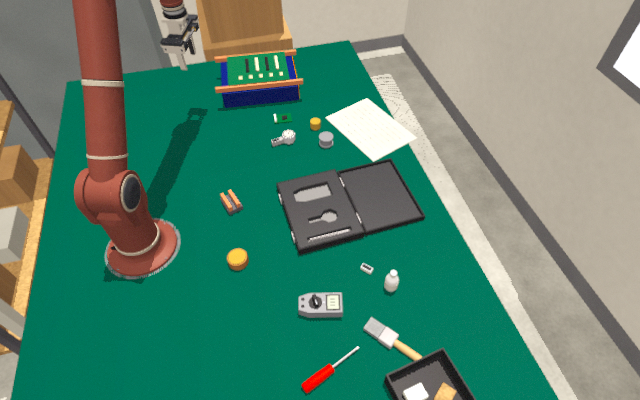

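The top view shows the meter at about (440,230) with its display end up, the gauge at (202,213) with its stem down, and the case cutouts at (304,205) for the meter and (342,202) for the gauge. The lid lies towards +x. Next I'll enlarge these areas in both views.

```bash
cat > h.py <<'E'
import numpy as np, cv2
from scipy.spatial.transform import Rotation as R
from station import readout, vision
def ray(n,px):
    m=vision.camera_model(n); K=np.array([[m['fx'],0,m['cx']],[0,m['fy'],m['cy']],[0,0,1]])
    u=cv2.undistortPoints(np.array(px,float).reshape(-1,1,2),K,m['D'])[:,0]
    d=R.from_euler('xyz',m['orientation']).apply(np.c_[u[:,0],-u[:,1],-np.ones(len(u))])
    return np.array(m['origin']),d
def plane(n,px,z):
    o,d=ray(n,px); return o+d*((z-o[2])/d[:,2])[:,None]
def two(pt,ps):
    o1,d1=ray('top',[pt]);o2,d2=ray('side',[ps]);d1,d2=d1[0],d2[0]
    s=np.linalg.lstsq(np.c_[d1,-d2],o2-o1,rcond=None)[0]
    a=o1+s[0]*d1;b=o2+s[1]*d2
    return (a+b)/2,np.linalg.norm(a-b)
def crop(img,x,y,w,h,k): return cv2.resize(img[y:y+h,x:x+w],None,fx=k,fy=k,interpolation=cv2.INTER_CUBIC)
E
python3 - <<'E'
from h import *
t=cv2.imread('pics/top0.png');s=cv2.imread('pics/side0.png')
a=np.hstack([crop(t,415,200,50,60,5),crop(t,180,190,50,60,5),crop(s,290,280,60,60,5)])
b=np.hstack([crop(t,270,160,110,85,5)[:, :540],crop(s,262,110,52,85,5)])
W=max(a.shape[1],b.shape[1]);p=lambda i:cv2.copyMakeBorder(i,0,0,0,W-i.shape[1],cv2.BORDER_CONSTANT)
c=np.vstack([p(a),p(b)])[:600*2]
c=cv2.resize(c,None,fx=.8,fy=.8);print(c.shape);cv2.imwrite('pics/c1.png',c)
E
```

```text
(580, 640, 3)
```

View pics/c1.png

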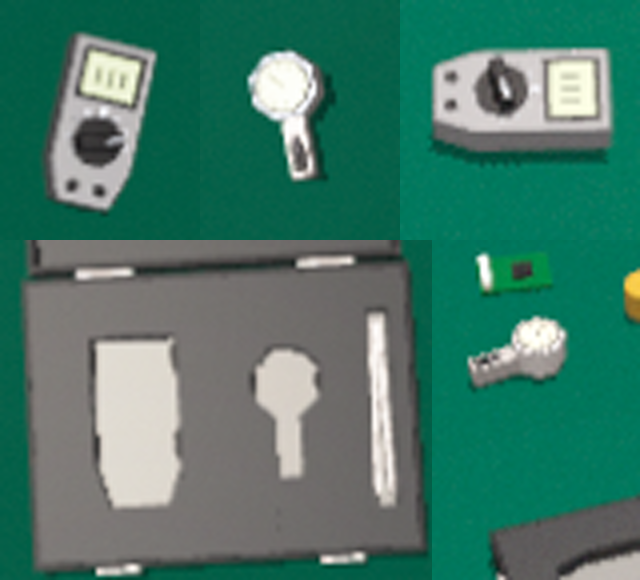

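The crops show the meter display end up and its dial's white line pointing to about −x/right (roughly −90°). The cutout floors are light grey. The gauge has a white face, with the stem pointing down in the image. I'll measure these now.

```bash
cat > m.py <<'E'
from h import *
K=8
def contours(img,box,f):
    x,y,w,h=box; c=crop(img,x,y,w,h,K); m=f(c.astype(int)).astype(np.uint8)
    cs,_=cv2.findContours(m,cv2.RETR_EXTERNAL,cv2.CHAIN_APPROX_NONE)
    c=max(cs,key=cv2.contourArea)[:,0].astype(float)
    return (c+.5)/K-.5+[x,y]
def sat(c): return c.max(2)-c.min(2)
def rect(P):
    (c,s,a)=cv2.minAreaRect((P[:,:2]*1000).astype(np.float32))
    a=np.deg2rad(a)
    if s[0]<s[1]: a+=np.pi/2; s=s[::-1]
    a=(a+np.pi/2)%np.pi-np.pi/2
    return np.round(c,1),np.round(s,1),round(a,3)
def cen(px):
    m=cv2.moments((px*64).astype(np.int32).reshape(-1,1,2)); return np.array([m['m10'],m['m01']])/m['m00']/64
E
python3 - <<'E'
from m import *
t=cv2.imread('pics/top0.png');s=cv2.imread('pics/side0.png')
for th in(105,125):
  f=lambda c:(sat(c)<45)&(c.mean(2)>th)
  mt=contours(t,(420,200,42,60),f);ms=contours(s,(292,280,60,50),f)
  print('meter top',rect(plane('top',mt,.034)),'side',rect(plane('side',ms,.034)),'2view',two(cen(mt),cen(ms)))
for th in(130,160):
  f=lambda c:(c.mean(2)>th)
  for nm,b in(('mcut',(285,178,35,55)),('gcut',(328,180,27,45))):
    c=contours(t,b,f); print(nm,[rect(plane('top',c,z)) for z in(.014,.03)], cen(c))
for th in(150,185,215):
  f=lambda c:(c.min(2)>th)
  gt=contours(t,(185,197,35,45),f);gs=contours(s,(268,120,35,35),f)
  print('gauge',rect(plane('top',gt,.03)),cv2.minEnclosingCircle(gt.astype(np.float32)),cv2.minEnclosingCircle(gs.astype(np.float32)))
print(t[203:236,192:213].min(2))
print(s[126:152,268:302].min(2))
E
```

```text
meter top (array([ 465.7, -337.1]), array([119.4,  60. ]), np.float64(-0.25)) side (array([ 463.4, -337.9]), array([119.8,  61.4]), np.float64(-0.271)) 2view (array([ 0.46654886, -0.33820022,  0.03044952]), np.float64(0.0020928066101375538))
meter top (array([ 465.5, -337.2]), array([118. ,  58.6]), np.float64(-0.25)) side (array([ 463.3, -337.7]), array([119.3,  60.5]), np.float64(-0.264)) 2view (array([ 0.46652199, -0.33810647,  0.03142403]), np.float64(0.0019148947618297587))
mcut [(array([540.8,  47.5]), array([122.9,  62.6]), np.float64(0.035)), (array([539.7,  46.9]), array([121.4,  61.9]), np.float64(0.035))] [304.0568782  205.12603141]
gcut [(array([547. , -59.5]), array([94.3, 46.5]), np.float64(-0.009)), (array([545.8, -58.9]), array([93.2, 46. ]), np.float64(-0.009))] [341.34388493 200.46113092]
mcut [(array([540.9,  48.1]), array([120.1,  60. ]), np.float64(0.029)), (array([539.8,  47.4]), array([118.6,  59.3]), np.float64(0.029))] [303.91186958 205.02187688]
gcut [(array([547.4, -59.2]), array([91.4, 43.6]), np.float64(-0.009)), (array([546.2, -58.6]), array([90.3, 43.1]
[... 6476 characters left out ...]
   0   0   0   4   0   8   0   0   0   0   0   0   0   0   0   0   0
    0   0   0   0   0   0   2   0   0   0   1   0   0   0   0   2]
 [  0   0   0   0   0   0   0   3   0   0   0   0   0   0   3   0   1   8
    0   0   0   0   0   0   0   0   0   0   0   0  14   0   0   0]
 [  1   0   0   0   3   0   0   0   0   0   0   0   0   0   0   0   6   1
    0   0   0   0   0   0   0   0   0   0   0   0   2   0   0   0]
 [  0   0   0   0   0   0   0   0   0   0   0   0   2   0   0   0   0   0
    0   6   0   0   0   0   0   0   0   0   0   0   0   0   0   0]
 [  0   0   1   0   0   0   0   3   0   0   0   4   0   0   0   0   0   0
    0   0   0   0   0   0   0   0   0   0   0   0   0   0   0   0]]
```

Run:
```python
from m import *
t=cv2.imread('pics/top0.png');s=cv2.imread('pics/side0.png')
f=lambda c:(sat(c)<45)|(c[:,:,1]<60)
c=contours(t,(265,90,120,165),f); P=plane('top',c,.03)
print('case+lid',rect(P),P.min(0),P.max(0))
# edges: fit lines on +y/-y sides of the body, front edge
q=P[(P[:,0]<.62)&(P[:,0]>.46)]
for sgn in(1,-1):
    e=q[sgn*q[:,1]>0]; e=e[np.abs(e[:,1]-np.median(e[:,1]))<.006]; print('side',np.polyfit(e[:,0],e[:,1],1))
e=P[(P[:,0]<.5)&(np.abs(P[:,1])<.12)]; e=e[np.abs(e[:,0]-np.median(e[:,0]))<.006]; print('front',np.polyfit(e[:,1],e[:,0],1))
# cutout row-wise midlines
for nm,b in(('mcut',(285,178,35,55)),('gcut',(328,180,27,45))):
    c=contours(t,b,lambda c:c.mean(2)>145);Q=plane('top',c,.022)*1000
    lo=Q[:,0].min();hi=Q[:,0].max();print(nm,'x range',lo,hi)
    for x in np.arange(lo+6,hi,10):
        y=Q[np.abs(Q[:,0]-x)<.8][:,1]; print('  x %.0f  y %.1f %.1f mid %.1f'%(x,y.min(),y.max(),(y.min()+y.max())/2))
h=plane('top',[(200.3,210.9)],.031)[0];st=plane('top',[(204.7,232)],.022)[0]
print('gauge',h,st,np.arctan2(*(h-st)[1::-1]) ,two((200.3,210.9),(288.3,134)))
# dial: black blob, bar
x,y,w,hh=420,200,42,60
f=lambda c:c.max(2)<75
print('dial',plane('top',[cen(contours(t,(432,226,18,20),f))],.038))
print(t[226:247,430:450].mean(2).astype(int))
```

```text
case+lid (array([644.4,  -8.9]), array([419. , 280.7]), np.float64(0.045)) [ 0.43176218 -0.15746656  0.03      ] [0.85957118 0.13543794 0.03      ]
side [0.04555309 0.1018373 ]
side [ 0.04676013 -0.17850657]
front [-0.03231788  0.43860107]
mcut x range 479.66423151997657 601.4760299289572
  x 486  y 23.7 67.6 mid 45.6
  x 496  y 21.1 71.5 mid 46.3
  x 506  y 17.8 74.7 mid 46.3
  x 516  y 18.9 74.7 mid 46.8
  x 526  y 21.0 74.7 mid 47.8
  x 536  y 19.5 77.5 mid 48.5
  x 546  y 17.3 77.8 mid 47.6
  x 556  y 17.9 78.2 mid 48.1
  x 566  y 19.0 77.8 mid 48.4
  x 576  y 19.6 77.4 mid 48.5
  x 586  y 23.9 77.4 mid 50.7
  x 596  y 23.8 77.8 mid 50.8
gcut x range 500.6196623428576 592.9196520818433
  x 507  y -69.7 -53.6 mid -61.7
  x 517  y -69.4 -52.3 mid -60.9
  x 527  y -69.2 -50.9 mid -60.1
  x 537  y -68.9 -51.0 mid -60.0
  x 547  y -70.5 -46.1 mid -58.3
  x 557  y -80.3 -36.9 mid -58.6
  x 567  y -79.7 -37.3 mid -58.5
  x 577  y -80.2 -37.1 mid -58.6
  x 587  y -74.9 -43.6 mid -59.2
gauge [0.5259735  0.34542339 0.031     ] [0.46565639 0.33418385 0.022     ] 0.18422800481939286 (array([
[... 1204 characters left out ...]
 194 188
  119  62]
 [190 190 190 180 137  82  61  58  58  57  57  56  57  65 163 187 188 188
  105  59]
 [191 189 189 189 181 125  61  59  59  57  57  61 100 162 186 188 189 188
   87  53]
 [190 191 191 189 189 179 171 148 116 105  98 157 177 187 188 188 187 165
   75  53]
 [192 191 190 190 188 189 190 185 180 177 177 187 189 188 188 188 188 126
   63  56]
 [191 191 190 189 189 190 189 190 189 188 189 189 188 190 189 188 187 107
   61  53]
 [191 191 165 156 180 190 190 188 189 188 188 189 188 189 188 188 150  76
   53  53]
 [191 154  96  85 138 181 190 189 189 190 189 189 189 188 188 176  91  55
   56  55]
 [191 137  58  58 129 178 191 188 140 105 127 178 189 188 187 132  70  55
   55  55]]
```

```bash
cat > go.py <<'E'
import sys
from h import *
s=readout.state(); a=[float(v) for v in sys.argv[1:]]
Rc=R.from_euler('xyz',s['eef_rot'])
for i in range(0,len(a),4):
    x,y,z,yaw=a[i:i+4]
    Rt=R.from_euler('xyz',[np.pi,0,yaw])
    print('rot',np.round((Rc.inv()*Rt).as_rotvec(),4),'travel',np.round(Rc.inv().apply(np.array([x,y,z])-s['position']),4))
print('t',s['time_s'],'pos',np.round(s['position'],4),'rpy',np.round(s['eef_rot'],3),'F',np.round(s['force'],1),'w',round(s['width'],4))
E
python3 go.py .526 .3457 .2 3.326 .526 .3457 .08 3.326
```

```text
rot [-0.0022 -0.0006 -0.5531] travel [-0.366  -0.1372  0.018 ]
rot [-0.0022 -0.0006 -0.5531] travel [-0.366  -0.1369  0.138 ]
t 0.1 pos [0.2341 0.6056 0.2176] rpy [-3.139  0.     2.773] F [-0.  -0.1  0.4] w 0.0931
```

drive_tool(steps=[{"rotation": [-0.002,-0.001,-0.553],"travel": [-0.366,-0.137,0.018],"fingers": 0.075},{"rotation": [-0.002,-0.001,-0.553],"travel": [-0.366,-0.137,0.018],"fingers": 0.075},{"rotation": [-0.002,-0.001,-0.553],"travel": [-0.366,-0.137,0.018],"fingers": 0.075},{"rotation": [-0.002,-0.001,-0.553],"travel": [-0.366,-0.137,0.018],"fingers": 0.075},{"rotation": [-0.002,-0.001,-0.553],"travel": [-0.366,-0.137,0.018],"fingers": 0.075},{"rotation": [-0.002,-0.001,-0.553],"travel": [-0.366,-0.137,0.018],"fingers": 0.075},{"rotation": [-0.002,-0.001,-0.553],"travel": [-0.366,-0.137,0.018],"fingers": 0.075},{"rotation": [-0.002,-0.001,-0.553],"travel": [-0.366,-0.137,0.018],"fingers": 0.075},{"rotation": [-0.002,-0.001,-0.553],"travel": [-0.366,-0.137,0.018],"fingers": 0.075},{"rotation": [-0.002,-0.001,-0.553],"travel": [-0.366,-0.137,0.018],"fingers": 0.075},{"rotation": [-0.002,-0.001,-0.553],"travel": [-0.366,-0.137,0.018],"fingers": 0.075},{"rotation": [-0.002,-0.001,-0.553],"travel": [-0.366,-0.137,0.018],"fingers": 0.075},{"rotation": [-0.002,-0.001,-0.553],"travel": [-0.366,-0.137,0.07],"fingers": 0.075},{"rotation": [-0.002,-0.001,-0.553],"travel": [-0.366,-0.137,0.11],"fingers": 0.075},{"rotation": [-0.002,-0.001,-0.553],"travel": [-0.366,-0.137,0.138],"fingers": 0.075},{"rotation": [-0.002,-0.001,-0.553],"travel": [-0.366,-0.137,0.138],"fingers": 0.075}])

```text
time_s: 1.43
position: [0.5188, 0.3446, 0.0724]
eef_rot: [-3.136, -0.016, -2.953]
force: [-1.3, -1.6, -0.5]
width: 0.075
```

```bash
python3 go.py .526 .3457 .018 3.326
python3 - <<'E'
from h import *
s=cv2.cvtColor(vision.get_image('side'),cv2.COLOR_RGB2BGR);t=cv2.cvtColor(vision.get_image('top'),cv2.COLOR_RGB2BGR)
cv2.imwrite('pics/v2.png',np.hstack([crop(t,165,180,80,100,5),crop(s,245,80,80,100,5)]))
E
```

```text
rot [-0.0054 -0.0156  0.0042] travel [-0.0082  0.0001  0.0543]
t 1.4333 pos [0.5188 0.3446 0.0724] rpy [-3.136 -0.016 -2.953] F [-1.3 -1.6 -0.5] w 0.075
```

View pics/v2.png

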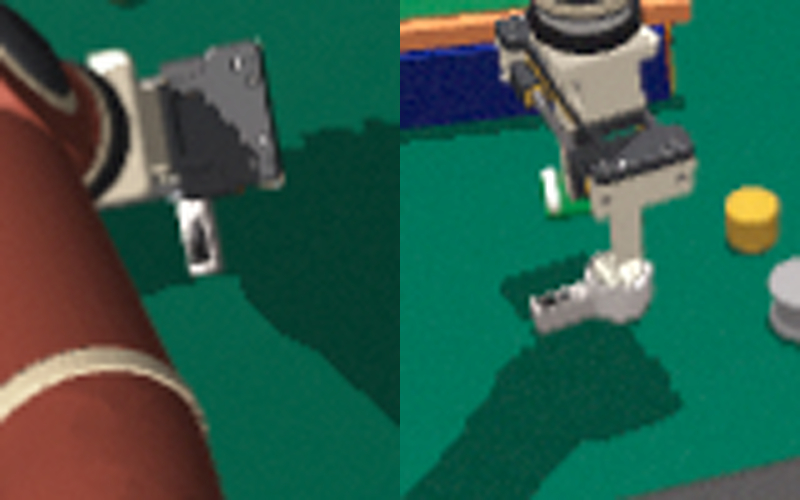

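The fingers straddle the gauge head squarely, seen around (625,250) in the side view. I'll descend and grip.

drive_tool(squeeze=45, steps=[{"rotation": [-0.0054,-0.0156,0.004],"travel": [-0.008,0,0.01],"fingers": 0.075},{"rotation": [-0.0054,-0.0156,0.004],"travel": [-0.008,0,0.03],"fingers": 0.075},{"rotation": [-0.0054,-0.0156,0.004],"travel": [-0.008,0,0.045],"fingers": 0.075},{"rotation": [-0.0054,-0.0156,0.004],"travel": [-0.008,0,0.0545],"fingers": 0.075},{"rotation": [-0.0054,-0.0156,0.004],"travel": [-0.008,0,0.0545],"fingers": 0.075},{"rotation": [-0.0054,-0.0156,0.004],"travel": [-0.008,0,0.0545],"fingers": 0.075},{"rotation": [-0.0054,-0.0156,0.004],"travel": [-0.008,0,0.0545],"fingers": 0.03},{"rotation": [-0.0054,-0.0156,0.004],"travel": [-0.008,0,0.0545],"fingers": 0.03},{"rotation": [-0.0054,-0.0156,0.004],"travel": [-0.008,0,0.0545],"fingers": 0.03},{"rotation": [-0.0054,-0.0156,0.004],"travel": [-0.008,0,0.0545],"fingers": 0.03},{"rotation": [-0.0054,-0.0156,0.004],"travel": [-0.008,0,0.0545],"fingers": 0.03},{"rotation": [-0.0054,-0.0156,0.004],"travel": [-0.008,0,0.0545],"fingers": 0.03}])

```text
time_s: 2.53
position: [0.5322, 0.3485, 0.0255]
eef_rot: [3.136, 0.014, -2.959]
force: [0.3, 0.3, 2.4]
width: 0.0448
```

```bash
python3 go.py .526 .3457 .018 3.326 .526 .3457 .11 3.326 .569 -.0588 .11 3.185
```

```text
rot [ 0.0051  0.0138 -0.0014] travel [ 0.0067 -0.0017  0.0074]
rot [ 0.0051  0.0138 -0.0014] travel [ 0.0054 -0.0012 -0.0846]
rot [0.0061 0.0134 0.1396] travel [ 0.0368 -0.4068 -0.0871]
t 2.5333 pos [0.5322 0.3485 0.0255] rpy [ 3.136  0.014 -2.959] F [0.3 0.3 2.4] w 0.0448
```

drive_tool(steps=[{"rotation": [0.005,0.0138,-0.0014],"travel": [0.0067,-0.0017,0.0],"fingers": 0.06},{"rotation": [0.005,0.0138,-0.0014],"travel": [0.0067,-0.0017,0.0],"fingers": 0.06},{"rotation": [0.005,0.0138,-0.0014],"travel": [0.0067,-0.0017,0.0075],"fingers": 0.06},{"rotation": [0.005,0.0138,-0.0014],"travel": [0.0067,-0.0017,0.0075],"fingers": 0.06},{"rotation": [0.005,0.0138,-0.0014],"travel": [0.0067,-0.0017,0.0075],"fingers": 0.06},{"rotation": [0.005,0.0138,-0.0014],"travel": [0.0067,-0.0017,0.0075],"fingers": 0.06}])

```text
time_s: 3.03
position: [0.5258, 0.3456, 0.0174]
eef_rot: [-3.141, -0.001, -2.957]
force: [0.2, -0.1, -0.9]
width: 0.0603
```

```bash
python3 go.py .526 .3457 .018 3.326
```

```text
rot [-0.0001 -0.0007  0.0002] travel [-0.0002  0.     -0.0006]
t 3.0333 pos [0.5258 0.3456 0.0174] rpy [-3.141e+00 -1.000e-03 -2.957e+00] F [ 0.2 -0.1 -0.9] w 0.0603
```

drive_tool(squeeze=45, steps=[{"rotation": [0,0,0],"travel": [0,0,-0.0005],"fingers": 0.03},{"rotation": [0,0,0],"travel": [0,0,-0.0005],"fingers": 0.03},{"rotation": [0,0,0],"travel": [0,0,-0.0005],"fingers": 0.03},{"rotation": [0,0,0],"travel": [0,0,-0.0005],"fingers": 0.03},{"rotation": [0,0,0],"travel": [0,0,-0.0005],"fingers": 0.03}])

```text
time_s: 3.45
position: [0.5259, 0.3458, 0.0181]
eef_rot: [3.141, -0.0, -2.957]
force: [0.3, -0.4, -0.1]
width: 0.0455
```

```bash
python3 go.py .526 .3457 .13 3.326 .567 -.0588 .13 3.185
```

```text
rot [ 0.0002 -0.0003  0.0001] travel [-0.000e+00 -1.000e-04 -1.119e-01]
rot [ 0.0002 -0.0003  0.1411] travel [ 0.0339 -0.4053 -0.112 ]
t 3.45 pos [0.5259 0.3458 0.0181] rpy [ 3.141 -0.    -2.957] F [ 0.3 -0.4 -0.1] w 0.0455
```

drive_tool(steps=[{"rotation": [0,0,0],"travel": [0,0,-0.04],"fingers": 0.03},{"rotation": [0,0,0],"travel": [0,0,-0.08],"fingers": 0.03},{"rotation": [0,0,0.05],"travel": [0.003,-0.035,-0.1],"fingers": 0.03},{"rotation": [0,0,0.141],"travel": [0.036,-0.405,-0.09],"fingers": 0.03},{"rotation": [0,0,0.141],"travel": [0.036,-0.405,-0.09],"fingers": 0.03},{"rotation": [0,0,0.141],"travel": [0.036,-0.405,-0.09],"fingers": 0.03},{"rotation": [0,0,0.141],"travel": [0.036,-0.405,-0.09],"fingers": 0.03},{"rotation": [0,0,0.141],"travel": [0.036,-0.405,-0.09],"fingers": 0.03},{"rotation": [0,0,0.141],"travel": [0.036,-0.405,-0.09],"fingers": 0.03},{"rotation": [0,0,0.141],"travel": [0.036,-0.405,-0.09],"fingers": 0.03},{"rotation": [0,0,0.141],"travel": [0.036,-0.405,-0.09],"fingers": 0.03},{"rotation": [0,0,0.141],"travel": [0.036,-0.405,-0.07],"fingers": 0.03},{"rotation": [0,0,0.141],"travel": [0.036,-0.405,-0.05],"fingers": 0.03},{"rotation": [0,0,0.141],"travel": [0.036,-0.405,-0.04],"fingers": 0.03},{"rotation": [0,0,0.141],"travel": [0.036,-0.405,-0.04],"fingers": 0.03},{"rotation": [0,0,0.141],"travel": [0.036,-0.405,-0.04],"fingers": 0.03},{"rotation": [0,0,0.141],"travel": [0.036,-0.405,-0.04],"fingers": 0.03},{"rotation": [0,0,0.141],"travel": [0.036,-0.405,-0.04],"fingers": 0.03}])

```text
time_s: 4.95
position: [0.5658, -0.0569, 0.0592]
eef_rot: [3.141, 0.002, -3.095]
force: [-1.3, 0.1, -2.1]
width: 0.0455
```

```bash
python3 go.py .569 -.0588 .05 3.185  .569 -.0588 .032 3.185
python3 - <<'E'
from h import *
s=cv2.cvtColor(vision.get_image('side'),cv2.COLOR_RGB2BGR);t=cv2.cvtColor(vision.get_image('top'),cv2.COLOR_RGB2BGR)
cv2.imwrite('pics/s3.png',s);cv2.imwrite('pics/t3.png',t)
cv2.imwrite('pics/v3.png',np.hstack([crop(t,300,150,80,100,5),crop(s,285,155,80,100,5)]))
E
```

```text
rot [0.0008 0.002  0.0031] travel [-0.0031 -0.002   0.0092]
rot [0.0008 0.002  0.0031] travel [-0.0031 -0.002   0.0272]
t 4.95 pos [ 0.5658 -0.0569  0.0592] rpy [ 3.141e+00  2.000e-03 -3.095e+00] F [-1.3  0.1 -2.1] w 0.0455
```

View pics/v3.png

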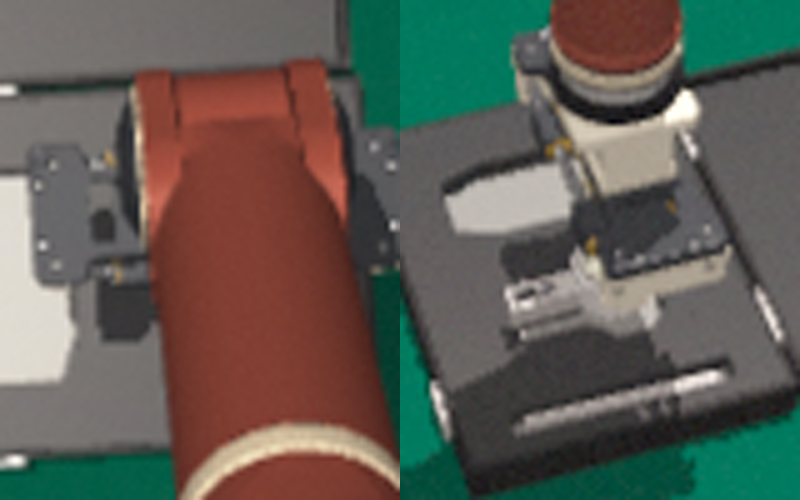

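The side view shows the gauge held level over its cutout, with the stem end at about (510,300) just above the stem slot end at (515,330). I'll lower it in stages and watch the force.

drive_tool(steps=[{"rotation": [0.001,0.002,0.003],"travel": [-0.003,-0.002,0.0],"fingers": 0.03},{"rotation": [0.001,0.002,0.003],"travel": [-0.003,-0.002,0.0],"fingers": 0.03},{"rotation": [0.001,0.002,0.003],"travel": [-0.003,-0.002,0.004],"fingers": 0.03},{"rotation": [0.001,0.002,0.003],"travel": [-0.003,-0.002,0.008],"fingers": 0.03},{"rotation": [0.001,0.002,0.003],"travel": [-0.003,-0.002,0.012],"fingers": 0.03},{"rotation": [0.001,0.002,0.003],"travel": [-0.003,-0.002,0.015],"fingers": 0.03},{"rotation": [0.001,0.002,0.003],"travel": [-0.003,-0.002,0.015],"fingers": 0.03},{"rotation": [0.001,0.002,0.003],"travel": [-0.003,-0.002,0.015],"fingers": 0.03},{"rotation": [0.001,0.002,0.003],"travel": [-0.003,-0.002,0.015],"fingers": 0.03}])

```text
time_s: 5.8
position: [0.5704, -0.0587, 0.0444]
eef_rot: [3.141, 0.003, -3.099]
force: [4.6, 1.7, 0.6]
width: 0.0456
```

```bash
python3 go.py .569 -.0588 .0315 3.185
python3 - <<'E'
from h import *
s=cv2.cvtColor(vision.get_image('side'),cv2.COLOR_RGB2BGR)
cv2.imwrite('pics/v4.png',crop(s,300,185,70,55,10))
E
```

```text
rot [ 0.0002  0.0033 -0.0005] travel [ 0.0015 -0.      0.0129]
t 5.8 pos [ 0.5704 -0.0587  0.0444] rpy [ 3.141e+00  3.000e-03 -3.099e+00] F [4.6 1.7 0.6] w 0.0456
```

View pics/v4.png

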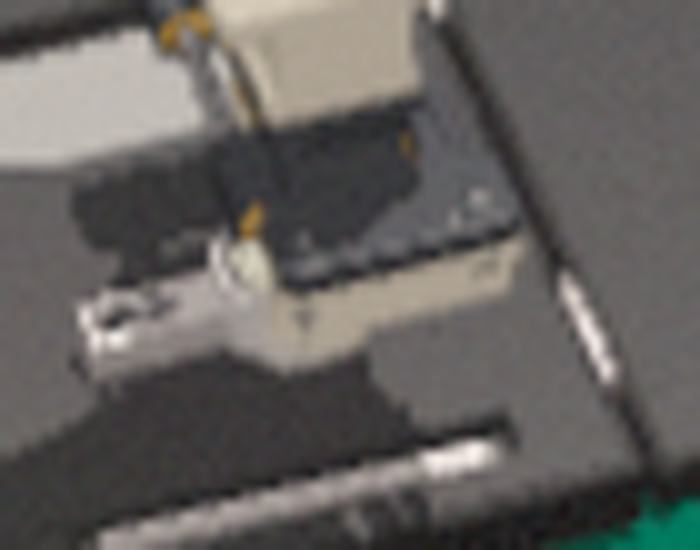

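drive_tool(squeeze=60, steps=[{"rotation": [0,0.003,0],"travel": [-0.0007,0,0],"fingers": 0.03},{"rotation": [0,0.003,0],"travel": [-0.0007,0,0.003],"fingers": 0.03},{"rotation": [0,0.003,0],"travel": [-0.0007,0,0.005],"fingers": 0.03},{"rotation": [0,0.003,0],"travel": [-0.0007,0,0.007],"fingers": 0.03},{"rotation": [0,0.003,0],"travel": [-0.0007,0,0.009],"fingers": 0.03},{"rotation": [0,0.003,0],"travel": [-0.0007,0,0.011],"fingers": 0.03},{"rotation": [0,0.003,0],"travel": [-0.0007,0,0.0125],"fingers": 0.03},{"rotation": [0,0.003,0],"travel": [-0.0007,0,0.0125],"fingers": 0.03},{"rotation": [0,0.003,0],"travel": [-0.0007,0,0.0125],"fingers": 0.03}])

```text
time_s: 6.6
position: [0.5717, -0.058, 0.0322]
eef_rot: [3.14, 0.002, -3.099]
force: [2.6, 4.8, 3.7]
width: 0.0456
```

```bash
python3 go.py .571 -.0588 .0315 3.185
python3 - <<'E'
from h import *
s=cv2.cvtColor(vision.get_image('side'),cv2.COLOR_RGB2BGR)
cv2.imwrite('pics/s5.png',s)
E
```

```text
rot [ 0.0011  0.0016 -0.0007] travel [ 0.0007 -0.0008  0.0007]
t 6.6 pos [ 0.5717 -0.058   0.0322] rpy [ 3.140e+00  2.000e-03 -3.099e+00] F [2.6 4.8 3.7] w 0.0456
```

drive_tool(steps=[{"rotation": [0,0.002,0],"travel": [0,0,0.002],"fingers": 0.03},{"rotation": [0,0.002,0],"travel": [0,0,0.004],"fingers": 0.03},{"rotation": [0,0.002,0],"travel": [0,0,0.004],"fingers": 0.03},{"rotation": [0,0.002,0],"travel": [0,0,0.004],"fingers": 0.03}])

```text
time_s: 6.98
position: [0.5716, -0.0579, 0.0319]
eef_rot: [3.141, 0.0, -3.099]
force: [-3.9, 4.0, 25.8]
width: 0.0453
```

drive_tool(steps=[{"rotation": [0,0,0],"travel": [0,0,-0.001],"fingers": 0.04},{"rotation": [0,0,0],"travel": [0,0,-0.001],"fingers": 0.062},{"rotation": [0,0,0],"travel": [0,0,-0.001],"fingers": 0.062},{"rotation": [0,0,0],"travel": [0,0,-0.001],"fingers": 0.062},{"rotation": [0,0,0],"travel": [0,0,-0.02],"fingers": 0.062},{"rotation": [0,0,0],"travel": [0,0,-0.05],"fingers": 0.062},{"rotation": [0,0,0],"travel": [0,0,-0.09],"fingers": 0.08},{"rotation": [0,0,0],"travel": [0,0,-0.12],"fingers": 0.08},{"rotation": [0,0,0],"travel": [0,0,-0.12],"fingers": 0.08},{"rotation": [0,0,0],"travel": [0,0,-0.12],"fingers": 0.08},{"rotation": [0,0,0],"travel": [0,0,-0.12],"fingers": 0.08}])

```text
time_s: 7.9
position: [0.5701, -0.0587, 0.1505]
eef_rot: [-3.142, -0.004, -3.1]
force: [0.0, -0.2, -1.3]
width: 0.0802
```

```bash
python3 go.py .4762 -.3399 .13 2.888
```

```text
rot [-0.0006 -0.0037  0.2955] travel [ 0.1055 -0.277   0.021 ]
t 7.9 pos [ 0.5701 -0.0587  0.1505] rpy [-3.142 -0.004 -3.1  ] F [ 0.  -0.2 -1.3] w 0.0802
```

drive_tool(steps=[{"rotation": [0,-0.004,0.2955],"travel": [0.1055,-0.277,0.0],"fingers": 0.085},{"rotation": [0,-0.004,0.2955],"travel": [0.1055,-0.277,0.0],"fingers": 0.085},{"rotation": [0,-0.004,0.2955],"travel": [0.1055,-0.277,0.0],"fingers": 0.085},{"rotation": [0,-0.004,0.2955],"travel": [0.1055,-0.277,0.0],"fingers": 0.085},{"rotation": [0,-0.004,0.2955],"travel": [0.1055,-0.277,0.0],"fingers": 0.085},{"rotation": [0,-0.004,0.2955],"travel": [0.1055,-0.277,0.0],"fingers": 0.085},{"rotation": [0,-0.004,0.2955],"travel": [0.1055,-0.277,0.02],"fingers": 0.085},{"rotation": [0,-0.004,0.2955],"travel": [0.1055,-0.277,0.05],"fingers": 0.085},{"rotation": [0,-0.004,0.2955],"travel": [0.1055,-0.277,0.08],"fingers": 0.085},{"rotation": [0,-0.004,0.2955],"travel": [0.1055,-0.277,0.09],"fingers": 0.085},{"rotation": [0,-0.004,0.2955],"travel": [0.1055,-0.277,0.09],"fingers": 0.085},{"rotation": [0,-0.004,0.2955],"travel": [0.1055,-0.277,0.09],"fingers": 0.085},{"rotation": [0,-0.004,0.2955],"travel": [0.1055,-0.277,0.09],"fingers": 0.085},{"rotation": [0,-0.004,0.2955],"travel": [0.1055,-0.277,0.09],"fingers": 0.085},{"rotation": [0,-0.004,0.2955],"travel": [0.1055,-0.277,0.09],"fingers": 0.085}])

```text
time_s: 9.15
position: [0.4772, -0.3399, 0.0625]
eef_rot: [-3.14, 0.003, 2.889]
force: [0.6, 0.7, -0.1]
width: 0.085
```

```bash
python3 go.py .4762 -.3399 .0185 2.888
python3 - <<'E'
from h import *
s=cv2.cvtColor(vision.get_image('side'),cv2.COLOR_RGB2BGR)
cv2.imwrite('pics/s6.png',s)
cv2.imwrite('pics/v6.png',np.hstack([crop(s,270,240,95,90,5)[:, :400],crop(s,290,155,80,90,5)]))
E
```

```text
rot [-0.0015  0.0032  0.0011] travel [ 0.0011 -0.0001  0.044 ]
t 9.15 pos [ 0.4772 -0.3399  0.0625] rpy [-3.140e+00  3.000e-03  2.889e+00] F [ 0.6  0.7 -0.1] w 0.085
```

View pics/v6.png

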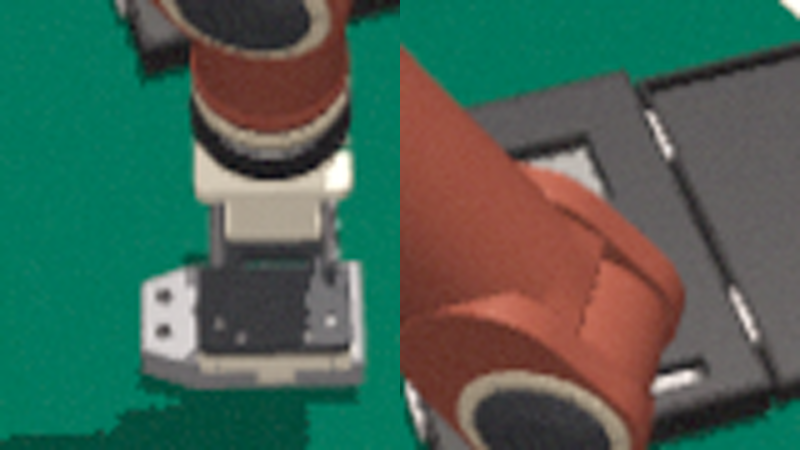

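The gripper is square over the meter, which runs from tail at (140,320) to display end at (362,320) in the left panel. The arm hides the gauge. I'll descend and grip.

drive_tool(squeeze=55, steps=[{"rotation": [-0.0015,0.003,0.001],"travel": [0.001,0,0.02],"fingers": 0.085},{"rotation": [-0.0015,0.003,0.001],"travel": [0.001,0,0.035],"fingers": 0.085},{"rotation": [-0.0015,0.003,0.001],"travel": [0.001,0,0.044],"fingers": 0.085},{"rotation": [-0.0015,0.003,0.001],"travel": [0.001,0,0.044],"fingers": 0.085},{"rotation": [-0.0015,0.003,0.001],"travel": [0.001,0,0.044],"fingers": 0.085},{"rotation": [-0.0015,0.003,0.001],"travel": [0.001,0,0.044],"fingers": 0.085},{"rotation": [-0.0015,0.003,0.001],"travel": [0.001,0,0.044],"fingers": 0.04},{"rotation": [-0.0015,0.003,0.001],"travel": [0.001,0,0.044],"fingers": 0.04},{"rotation": [-0.0015,0.003,0.001],"travel": [0.001,0,0.044],"fingers": 0.04},{"rotation": [-0.0015,0.003,0.001],"travel": [0.001,0,0.044],"fingers": 0.04},{"rotation": [-0.0015,0.003,0.001],"travel": [0.001,0,0.044],"fingers": 0.04}])

```text
time_s: 10.12
position: [0.4761, -0.3399, 0.0186]
eef_rot: [-3.142, 0.0, 2.888]
force: [-0.5, -0.1, 1.5]
width: 0.0576
```

```bash
python3 go.py .4762 -.3399 .0185 2.888 .4762 -.3399 .13 2.888 .5535 .0485 .13 3.185  .5535 .0485 .062 3.185
```

```text
rot [-0.0001  0.0002 -0.0001] travel [-0.      0.      0.0001]
rot [-0.0001  0.0002 -0.0001] travel [-1.000e-04  0.000e+00 -1.114e-01]
rot [-1.000e-04  2.000e-04 -2.971e-01] travel [ 0.0226  0.3954 -0.1114]
rot [-1.000e-04  2.000e-04 -2.971e-01] travel [ 0.0226  0.3954 -0.0434]
t 10.1167 pos [ 0.4761 -0.3399  0.0186] rpy [-3.142  0.     2.888] F [-0.5 -0.1  1.5] w 0.0576
```

drive_tool(steps=[{"rotation": [0,0,0],"travel": [0,0,-0.04],"fingers": 0.04},{"rotation": [0,0,0],"travel": [0,0,-0.08],"fingers": 0.04},{"rotation": [0,0,0],"travel": [0,0,-0.11],"fingers": 0.04},{"rotation": [0,0,-0.297],"travel": [0.0237,0.3956,-0.11],"fingers": 0.04},{"rotation": [0,0,-0.297],"travel": [0.0237,0.3956,-0.11],"fingers": 0.04},{"rotation": [0,0,-0.297],"travel": [0.0237,0.3956,-0.11],"fingers": 0.04},{"rotation": [0,0,-0.297],"travel": [0.0237,0.3956,-0.11],"fingers": 0.04},{"rotation": [0,0,-0.297],"travel": [0.0237,0.3956,-0.11],"fingers": 0.04},{"rotation": [0,0,-0.297],"travel": [0.0237,0.3956,-0.11],"fingers": 0.04},{"rotation": [0,0,-0.297],"travel": [0.0237,0.3956,-0.11],"fingers": 0.04},{"rotation": [0,0,-0.297],"travel": [0.0237,0.3956,-0.11],"fingers": 0.04},{"rotation": [0,0,-0.297],"travel": [0.0237,0.3956,-0.11],"fingers": 0.04},{"rotation": [0,0,-0.297],"travel": [0.0237,0.3956,-0.08],"fingers": 0.04},{"rotation": [0,0,-0.297],"travel": [0.0237,0.3956,-0.05],"fingers": 0.04},{"rotation": [0,0,-0.297],"travel": [0.0237,0.3956,-0.0434],"fingers": 0.04},{"rotation": [0,0,-0.297],"travel": [0.0237,0.3956,-0.0434],"fingers": 0.04},{"rotation": [0,0,-0.297],"travel": [0.0237,0.3956,-0.0434],"fingers": 0.04},{"rotation": [0,0,-0.297],"travel": [0.0237,0.3956,-0.0434],"fingers": 0.04},{"rotation": [0,0,-0.297],"travel": [0.0237,0.3956,-0.0434],"fingers": 0.04},{"rotation": [0,0,-0.297],"travel": [0.0237,0.3956,-0.0434],"fingers": 0.04}])

```text
time_s: 11.78
position: [0.5535, 0.0481, 0.0634]
eef_rot: [-3.141, 0.003, -3.1]
force: [0.1, 0.3, -1.8]
width: 0.0575
```

```bash
python3 go.py .5525 .049 .045 3.185 .5525 .049 .032 3.185;python3 - <<'E'
from h import *
s=cv2.cvtColor(vision.get_image('side'),cv2.COLOR_RGB2BGR)
cv2.imwrite('pics/s7.png',s)
cv2.imwrite('pics/v7.png',crop(s,280,155,80,90,6))
E
```

```text
rot [-0.0003  0.0029 -0.0018] travel [0.001  0.001  0.0184]
rot [-0.0003  0.0029 -0.0018] travel [0.001  0.001  0.0314]
t 11.7833 pos [0.5535 0.0481 0.0634] rpy [-3.141e+00  3.000e-03 -3.100e+00] F [ 0.1  0.3 -1.8] w 0.0575
```

View pics/v7.png

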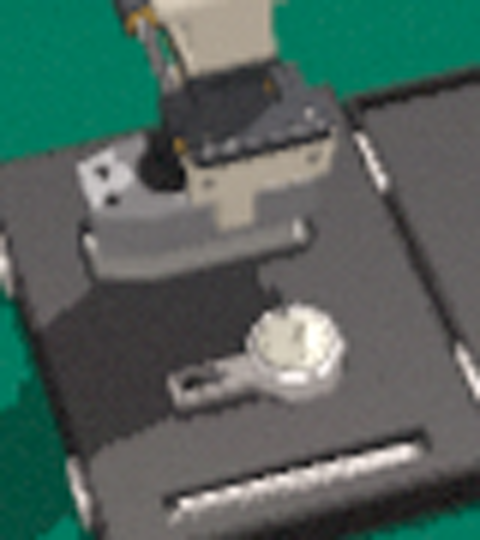

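The gauge sits level in its cutout, with its head at (295,350). The meter is held over its own cutout. I'll lower it in stages.

drive_tool(steps=[{"rotation": [0,0.003,-0.002],"travel": [0.001,0.001,0.004],"fingers": 0.04},{"rotation": [0,0.003,-0.002],"travel": [0.001,0.001,0.008],"fingers": 0.04},{"rotation": [0,0.003,-0.002],"travel": [0.001,0.001,0.012],"fingers": 0.04},{"rotation": [0,0.003,-0.002],"travel": [0.001,0.001,0.016],"fingers": 0.04},{"rotation": [0,0.003,-0.002],"travel": [0.001,0.001,0.019],"fingers": 0.04},{"rotation": [0,0.003,-0.002],"travel": [0.001,0.001,0.019],"fingers": 0.04},{"rotation": [0,0.003,-0.002],"travel": [0.001,0.001,0.019],"fingers": 0.04},{"rotation": [0,0.003,-0.002],"travel": [0.001,0.001,0.019],"fingers": 0.04}])

```text
time_s: 12.5
position: [0.5523, 0.0493, 0.0441]
eef_rot: [-3.141, -0.001, -3.098]
force: [-0.6, -0.8, -1.9]
width: 0.0572
```

```bash
python3 go.py .5525 .049 .032 3.185
```

```text
rot [-0.0002 -0.0007  0.0006] travel [-0.0002 -0.0003  0.0121]
t 12.5 pos [0.5523 0.0493 0.0441] rpy [-3.141e+00 -1.000e-03 -3.098e+00] F [-0.6 -0.8 -1.9] w 0.0572
```

Going in without side force. I'll continue down.

drive_tool(squeeze=60, steps=[{"rotation": [0,0,0],"travel": [0,0,0.003],"fingers": 0.04},{"rotation": [0,0,0],"travel": [0,0,0.006],"fingers": 0.04},{"rotation": [0,0,0],"travel": [0,0,0.009],"fingers": 0.04},{"rotation": [0,0,0],"travel": [0,0,0.0115],"fingers": 0.04},{"rotation": [0,0,0],"travel": [0,0,0.013],"fingers": 0.04},{"rotation": [0,0,0],"travel": [0,0,0.015],"fingers": 0.04},{"rotation": [0,0,0],"travel": [0,0,0.0155],"fingers": 0.04},{"rotation": [0,0,0],"travel": [0,0,0.0155],"fingers": 0.04},{"rotation": [0,0,0],"travel": [0,0,0.0155],"fingers": 0.04}])

```text
time_s: 13.25
position: [0.5537, 0.0496, 0.0325]
eef_rot: [-3.141, 0.003, -3.098]
force: [-4.4, -0.9, 22.2]
width: 0.0574
```

Meter is on the floor at z 13.9 mm with a 22 N push. I'll release, lift and turn the wrist towards the dial bar.

drive_tool(steps=[{"rotation": [0,0,0],"travel": [0,0,-0.001],"fingers": 0.05},{"rotation": [0,0,0],"travel": [0,0,-0.001],"fingers": 0.075},{"rotation": [0,0,0],"travel": [0,0,-0.001],"fingers": 0.075},{"rotation": [0,0,0],"travel": [0,0,-0.001],"fingers": 0.075},{"rotation": [0,0,0],"travel": [0,0,-0.02],"fingers": 0.075},{"rotation": [0,0,0],"travel": [0,0,-0.05],"fingers": 0.075},{"rotation": [0,0,0],"travel": [0,0,-0.08],"fingers": 0.075},{"rotation": [0,0,0.3],"travel": [0.024,0,-0.12],"fingers": 0.05},{"rotation": [0,0,0.6],"travel": [0.024,0,-0.15],"fingers": 0.04},{"rotation": [0,0,1.295],"travel": [0.024,0,-0.17],"fingers": 0.04},{"rotation": [0,0,1.295],"travel": [0.024,0,-0.17],"fingers": 0.04},{"rotation": [0,0,1.295],"travel": [0.024,0,-0.17],"fingers": 0.04},{"rotation": [0,0,1.295],"travel": [0.024,0,-0.17],"fingers": 0.04},{"rotation": [0,0,1.295],"travel": [0.024,0,-0.17],"fingers": 0.04},{"rotation": [0,0,1.295],"travel": [0.024,0,-0.17],"fingers": 0.04},{"rotation": [0,0,1.295],"travel": [0.024,0,-0.17],"fingers": 0.04},{"rotation": [0,0,1.295],"travel": [0.024,0,-0.17],"fingers": 0.04},{"rotation": [0,0,1.295],"travel": [0.024,0,-0.17],"fingers": 0.04},{"rotation": [0,0,1.295],"travel": [0.024,0,-0.17],"fingers": 0.04},{"rotation": [0,0,1.295],"travel": [0.024,0,-0.17],"fingers": 0.04}])

```text
time_s: 14.92
position: [0.5291, 0.0487, 0.2021]
eef_rot: [3.139, 0.001, 1.892]
force: [0.6, 0.5, -0.2]
width: 0.04
```

```bash
python3 go.py .5298 .0486 .0545 1.89
python3 - <<'E'
from h import *
s=cv2.cvtColor(vision.get_image('side'),cv2.COLOR_RGB2BGR)
cv2.imwrite('pics/s8.png',s)
cv2.imwrite('pics/v8.png',crop(s,280,155,80,75,8))
E
```

```text
rot [0.0024 0.0012 0.0023] travel [-1.000e-04  3.000e-04  1.476e-01]
t 14.9167 pos [0.5291 0.0487 0.2021] rpy [3.139e+00 1.000e-03 1.892e+00] F [ 0.6  0.5 -0.2] w 0.04
```

View pics/v8.png

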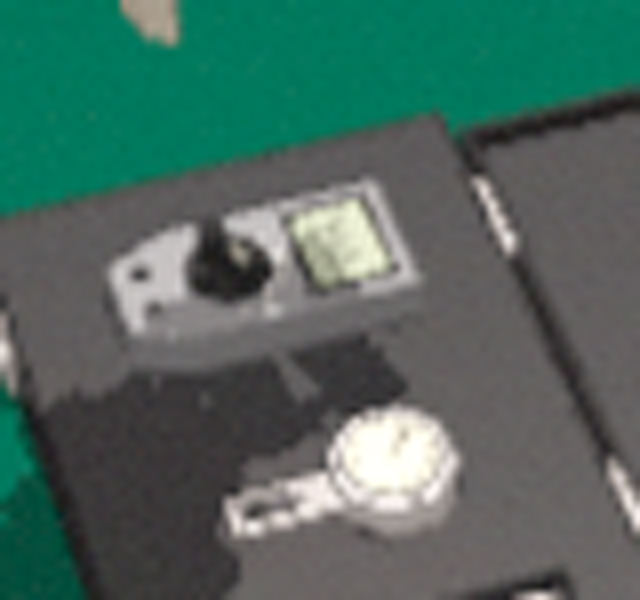

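The meter and gauge both look seated. The dial's white line shows at about crop (240,250). I'll compare that with where the line should fall for a few angles, using the tidy first top picture as well.

Run:
```python
from h import *
def proj(n,P):
    m=vision.camera_model(n);K=np.array([[m['fx'],0,m['cx']],[0,m['fy'],m['cy']],[0,0,1.]])
    c=R.from_euler('xyz',m['orientation']).inv().apply(np.array(P)-m['origin'])*[1,-1,-1]
    return cv2.projectPoints(c,np.zeros(3),np.zeros(3),K,m['D'])[0][:,0]
for a in(-1.4,-1.2,-1.,-.8):
  for n,c,y,zt in(('top',(.4529,-.3339),-.255,.0535),('side',(.4529,-.3339),-.255,.0535),('side',(.5298,.0486),.043,.0675)):
    d=np.array([np.cos(a+y),np.sin(a+y),0])*.014; C=np.array([*c,zt]); print(a,n,np.round(proj(n,[C-d,C,C+d]),1).tolist())
s=cv2.imread('pics/s8.png');t=cv2.imread('pics/top0.png');s0=cv2.imread('pics/side0.png')
cv2.imwrite('pics/v9.png',np.hstack([crop(t,429,224,20,24,18)[:432],crop(s0,305,290,22,24,18)]))
```

```text
-1.4 top [[435.2, 234.5], [440.1, 234.8], [445.0, 235.2]]
-1.4 side [[314.7, 293.7], [315.6, 298.4], [316.5, 303.2]]
-1.4 side [[306.6, 181.8], [308.5, 184.7], [310.5, 187.6]]
-1.2 top [[435.2, 235.5], [440.1, 234.8], [445.0, 234.2]]
-1.2 side [[313.7, 293.9], [315.6, 298.4], [317.6, 303.0]]
-1.2 side [[305.9, 182.2], [308.5, 184.7], [311.2, 187.3]]
-1.0 top [[435.4, 236.4], [440.1, 234.8], [444.7, 233.2]]
-1.0 side [[312.8, 294.4], [315.6, 298.4], [318.5, 302.5]]
-1.0 side [[305.2, 182.7], [308.5, 184.7], [311.9, 186.8]]
-0.8 top [[435.9, 237.3], [440.1, 234.8], [444.3, 232.3]]
-0.8 side [[311.9, 295.0], [315.6, 298.4], [319.3, 301.9]]
-0.8 side [[304.7, 183.2], [308.5, 184.7], [312.4, 186.2]]
```

View pics/v9.png

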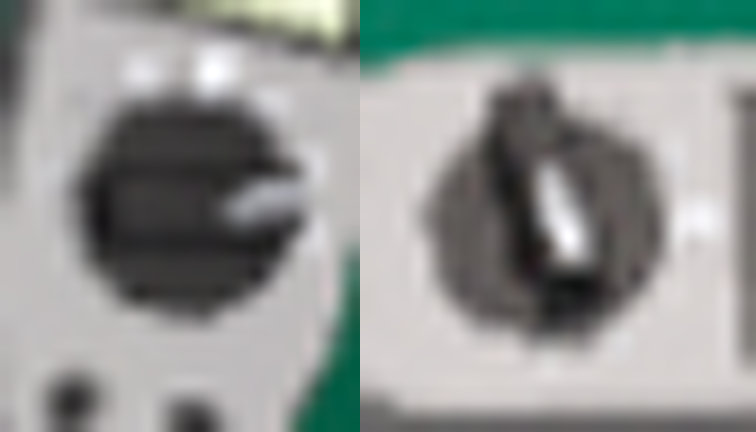

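The white line points to about −1.18 rad: the slope in the first top picture gives roughly −1.1 and the one in the side picture gives −1.2. I'll set the wrist to yaw 2.0 and descend around the bar.

```bash
python3 go.py .5298 .0486 .0555 2.0
```

```text
rot [ 0.0025  0.0013 -0.108 ] travel [-0.      0.0003  0.1467]
t 14.9667 pos [0.5291 0.0486 0.2022] rpy [3.139e+00 1.000e-03 1.892e+00] F [ 0.2  0.6 -0.4] w 0.0401
```

drive_tool(squeeze=12, steps=[{"rotation": [0.0025,0.001,-0.108],"travel": [0,0,0.04],"fingers": 0.04},{"rotation": [0.0025,0.001,-0.108],"travel": [0,0,0.075],"fingers": 0.04},{"rotation": [0.0025,0.001,-0.108],"travel": [0,0,0.105],"fingers": 0.04},{"rotation": [0.0025,0.001,-0.108],"travel": [0,0,0.12],"fingers": 0.04},{"rotation": [0.0025,0.001,-0.108],"travel": [0,0,0.13],"fingers": 0.04},{"rotation": [0.0025,0.001,-0.108],"travel": [0,0,0.14],"fingers": 0.04},{"rotation": [0.0025,0.001,-0.108],"travel": [0,0,0.146],"fingers": 0.04},{"rotation": [0.0025,0.001,-0.108],"travel": [0,0,0.146],"fingers": 0.04},{"rotation": [0.0025,0.001,-0.108],"travel": [0,0,0.146],"fingers": 0.04},{"rotation": [0.0025,0.001,-0.108],"travel": [0,0,0.146],"fingers": 0.04},{"rotation": [0.0025,0.001,-0.108],"travel": [0,0,0.146],"fingers": 0.002},{"rotation": [0.0025,0.001,-0.108],"travel": [0,0,0.146],"fingers": 0.002},{"rotation": [0.0025,0.001,-0.108],"travel": [0,0,0.146],"fingers": 0.002},{"rotation": [0.0025,0.001,-0.108],"travel": [0,0,0.146],"fingers": 0.002},{"rotation": [0.0025,0.001,-0.108],"travel": [0,0,0.146],"fingers": 0.002}])

```text
time_s: 16.22
position: [0.5293, 0.0486, 0.0564]
eef_rot: [-3.141, 0.0, 2.0]
force: [-3.0, -0.1, 1.9]
width: 0.0113
```

```bash
python3 go.py .5298 .0486 .0555 3.185
```

```text
rot [-5.0000e-04 -1.0000e-04 -1.1849e+00] travel [-0.0002  0.0005  0.0009]
t 16.2167 pos [0.5293 0.0486 0.0564] rpy [-3.141  0.     2.   ] F [-3.  -0.1  1.9] w 0.0113
```

drive_tool(squeeze=25, steps=[{"rotation": [0,0,0],"travel": [0,0,0],"fingers": 0.002},{"rotation": [0,0,0],"travel": [0,0,0],"fingers": 0.002},{"rotation": [0,0,-0.1],"travel": [0,0,0],"fingers": 0.002},{"rotation": [0,0,-0.2],"travel": [0,0,0],"fingers": 0.002},{"rotation": [0,0,-0.3],"travel": [0,0,0],"fingers": 0.002},{"rotation": [0,0,-0.4],"travel": [0,0,0],"fingers": 0.002},{"rotation": [0,0,-0.5],"travel": [0,0,0],"fingers": 0.002},{"rotation": [0,0,-0.6],"travel": [0,0,0],"fingers": 0.002},{"rotation": [0,0,-0.7],"travel": [0,0,0],"fingers": 0.002},{"rotation": [0,0,-0.8],"travel": [0,0,0],"fingers": 0.002},{"rotation": [0,0,-0.9],"travel": [0,0,0],"fingers": 0.002},{"rotation": [0,0,-1.0],"travel": [0,0,0],"fingers": 0.002},{"rotation": [0,0,-1.1],"travel": [0,0,0],"fingers": 0.002},{"rotation": [0,0,-1.185],"travel": [0,0,0],"fingers": 0.002},{"rotation": [0,0,-1.185],"travel": [0,0,0],"fingers": 0.002},{"rotation": [0,0,-1.185],"travel": [0,0,0],"fingers": 0.002},{"rotation": [0,0,-1.185],"travel": [0,0,0],"fingers": 0.002},{"rotation": [0,0,-1.185],"travel": [0,0,0],"fingers": 0.002},{"rotation": [0,0,-1.185],"travel": [0,0,0],"fingers": 0.002}])

```text
time_s: 17.8
position: [0.5291, 0.0485, 0.0563]
eef_rot: [-3.141, -0.001, -3.099]
force: [-2.1, -0.7, 0.7]
width: 0.0099
```

```bash
python3 go.py .5298 .0486 .0555 3.185
```

```text
rot [-0.0007 -0.0008 -0.0007] travel [-0.0007  0.0001  0.0008]
t 17.8 pos [0.5291 0.0485 0.0563] rpy [-3.141e+00 -1.000e-03 -3.099e+00] F [-2.1 -0.7  0.7] w 0.0099
```

Pads are flush on the bar (9.9 mm), with the wrist at the meter's seated yaw. I'll release, lift and back away for a check from both cameras.

drive_tool(steps=[{"rotation": [0,0,0],"travel": [0,0,0],"fingers": 0.03},{"rotation": [0,0,0],"travel": [0,0,0],"fingers": 0.03},{"rotation": [0,0,0],"travel": [0,0,0],"fingers": 0.03},{"rotation": [0,0,0],"travel": [0,0,-0.02],"fingers": 0.03},{"rotation": [0,0,0],"travel": [0,0,-0.06],"fingers": 0.03},{"rotation": [0,0,0],"travel": [0,0,-0.1],"fingers": 0.03},{"rotation": [0,0,0],"travel": [0,0,-0.14],"fingers": 0.03},{"rotation": [0,0,0],"travel": [0.03,0.04,-0.17],"fingers": 0.03},{"rotation": [0,0,0],"travel": [0.2,0.38,-0.17],"fingers": 0.03},{"rotation": [0,0,0],"travel": [0.2,0.38,-0.17],"fingers": 0.03},{"rotation": [0,0,0],"travel": [0.2,0.38,-0.17],"fingers": 0.03},{"rotation": [0,0,0],"travel": [0.2,0.38,-0.17],"fingers": 0.03},{"rotation": [0,0,0],"travel": [0.2,0.38,-0.17],"fingers": 0.03},{"rotation": [0,0,0],"travel": [0.2,0.38,-0.17],"fingers": 0.03},{"rotation": [0,0,0],"travel": [0.2,0.38,-0.17],"fingers": 0.03},{"rotation": [0,0,0],"travel": [0.2,0.38,-0.17],"fingers": 0.03},{"rotation": [0,0,0],"travel": [0.2,0.38,-0.17],"fingers": 0.03},{"rotation": [0,0,0],"travel": [0.2,0.38,-0.17],"fingers": 0.03},{"rotation": [0,0,0],"travel": [0.2,0.38,-0.17],"fingers": 0.03},{"rotation": [0,0,0],"travel": [0.2,0.38,-0.17],"fingers": 0.03}])

```text
time_s: 19.47
position: [0.3123, 0.4204, 0.226]
eef_rot: [-3.141, -0.001, -3.096]
force: [0.4, 0.6, 0.0]
width: 0.0299
```

```bash
python3 go.py
python3 - <<'E'
from m import *
s=cv2.cvtColor(vision.get_image('side'),cv2.COLOR_RGB2BGR);t=cv2.cvtColor(vision.get_image('top'),cv2.COLOR_RGB2BGR)
cv2.imwrite('pics/s10.png',s);cv2.imwrite('pics/t10.png',t)
cv2.imwrite('pics/v10.png',np.hstack([crop(t,275,170,98,75,4),crop(s,280,160,92,75,4)]))
f=lambda c:(sat(c)<45)&(c.mean(2)>125)
print('meter',rect(plane('top',contours(t,(285,178,35,55),f),.048)))
print('meter side',rect(plane('side',contours(s,(285,170,55,40),f),.048)))
ts,ss=[contours(t,(328,178,28,40),lambda c:c.min(2)>th) for th in(150,)],None
print('gauge',rect(plane('top',ts[0],.04)))
E
```

```text
t 19.4667 pos [0.3123 0.4204 0.226 ] rpy [-3.141e+00 -1.000e-03 -3.096e+00] F [0.4 0.6 0. ] w 0.0299
meter (array([541.4,  50.2]), array([125.2,  61.7]), np.float64(0.056))
meter side (array([540.9,  49.7]), array([120.5,  63.1]), np.float64(0.052))
gauge (array([548.3, -59.8]), array([89.2, 49.5]), np.float64(0.07))
```

View pics/v10.png

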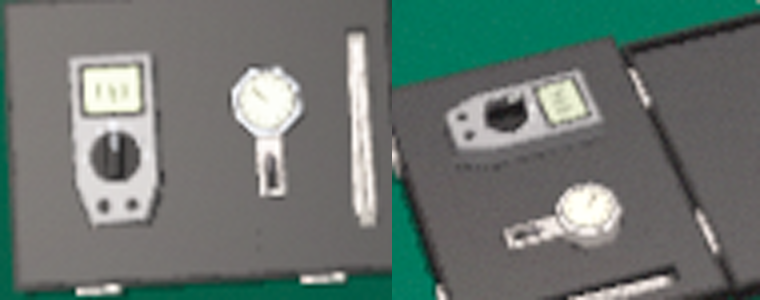

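The final view shows the meter and gauge in their cutouts with even borders, and the dial's white line pointing at the display. One last check: heights from both views, and whether the bystanders moved.

Run:
```python
from m import *
t0,s0,t,s=[cv2.imread(f'pics/{n}.png') for n in('top0','side0','t10','s10')]
dis=lambda c:(c[:,:,1]>170)&(c[:,:,1]-c[:,:,0]>18)&(c[:,:,2]-c[:,:,0]>8)
for a,b,bt,bs in((t0,s0,(430,205,28,25),(322,288,24,28)),(t,s,(290,180,28,25),(312,174,24,22))):
    print('display',two(cen(contours(a,bt,dis)),cen(contours(b,bs,dis))))
face=lambda c:c.min(2)>225
for a,b,bt,bs in((t0,s0,(190,202,20,18),(280,127,17,12)),(t,s,(330,184,22,22),(315,202,25,20))):
    print('gauge face',two(cen(contours(a,bt,face)),cen(contours(b,bs,face))))
d=cv2.absdiff(t0,t).max(2)
for n,(x,y) in dict(reel=(220,166),flux=(434,158),driver=(495,235),brush=(483,180),board=(160,211),conn=(409,176),weight=(186,172)).items(): print(n,(d[y-12:y+12,x-14:x+14]>60).sum(),end=' ')
```

```text
display (array([ 0.49737822, -0.34582558,  0.03396636]), np.float64(0.00215404737166679))
display (array([0.57559594, 0.05068709, 0.05011987]), np.float64(0.001641051726762351))
gauge face (array([0.52565761, 0.34776534, 0.02908889]), np.float64(0.002336767104318169))
gauge face (array([ 0.56606792, -0.05628422,  0.04520434]), np.float64(0.002211153403360364))
reel 0 flux 0 driver 0 brush 0 board 0 conn 0 weight 0
```

Display and gauge face rose 16 mm where 14 is expected. That is within camera noise, but I'll confirm by pressing both faces with shut fingers, which measures their heights directly.

```bash
python3 go.py .5578 .0498 .2 3.185 .5578 .0498 .053 3.185 .5578 .0498 .044 3.185
```

```text
rot [-0.0024 -0.0003 -0.003 ] travel [-0.2284 -0.3778  0.0268]
rot [-0.0024 -0.0003 -0.003 ] travel [-0.2284 -0.3775  0.1738]
rot [-0.0024 -0.0003 -0.003 ] travel [-0.2284 -0.3774  0.1828]
t 19.5667 pos [0.3144 0.4182 0.2259] rpy [-3.139 -0.    -3.101] F [ 0.5  0.8 -0.4] w 0.0301
```

drive_tool(steps=[{"rotation": [-0.002,0,-0.003],"travel": [-0.228,-0.378,0.027],"fingers": 0.0},{"rotation": [-0.002,0,-0.003],"travel": [-0.228,-0.378,0.027],"fingers": 0.0},{"rotation": [-0.002,0,-0.003],"travel": [-0.228,-0.378,0.027],"fingers": 0.0},{"rotation": [-0.002,0,-0.003],"travel": [-0.228,-0.378,0.027],"fingers": 0.0},{"rotation": [-0.002,0,-0.003],"travel": [-0.228,-0.378,0.027],"fingers": 0.0},{"rotation": [-0.002,0,-0.003],"travel": [-0.228,-0.378,0.027],"fingers": 0.0},{"rotation": [-0.002,0,-0.003],"travel": [-0.228,-0.378,0.027],"fingers": 0.0},{"rotation": [-0.002,0,-0.003],"travel": [-0.228,-0.378,0.027],"fingers": 0.0},{"rotation": [-0.002,0,-0.003],"travel": [-0.228,-0.378,0.027],"fingers": 0.0},{"rotation": [-0.002,0,-0.003],"travel": [-0.228,-0.378,0.027],"fingers": 0.0},{"rotation": [-0.002,0,-0.003],"travel": [-0.228,-0.378,0.027],"fingers": 0.0},{"rotation": [-0.002,0,-0.003],"travel": [-0.228,-0.378,0.027],"fingers": 0.0},{"rotation": [-0.002,0,-0.003],"travel": [-0.228,-0.378,0.06],"fingers": 0.0},{"rotation": [-0.002,0,-0.003],"travel": [-0.228,-0.378,0.1],"fingers": 0.0},{"rotation": [-0.002,0,-0.003],"travel": [-0.228,-0.378,0.13],"fingers": 0.0},{"rotation": [-0.002,0,-0.003],"travel": [-0.228,-0.378,0.15],"fingers": 0.0},{"rotation": [-0.002,0,-0.003],"travel": [-0.228,-0.378,0.16],"fingers": 0.0},{"rotation": [-0.002,0,-0.003],"travel": [-0.228,-0.378,0.16],"fingers": 0.0},{"rotation": [-0.002,0,-0.003],"travel": [-0.228,-0.378,0.16],"fingers": 0.0},{"rotation": [-0.002,0,-0.003],"travel": [-0.228,-0.378,0.16],"fingers": 0.0}])

```text
time_s: 21.23
position: [0.5586, 0.0491, 0.0684]
eef_rot: [-3.141, 0.003, -3.099]
force: [-0.4, 0.1, 0.1]
width: 0.0005
```

```bash
python3 go.py .5578 .0498 .045 3.185
```

```text
rot [-0.0002  0.0029 -0.0008] travel [0.0009 0.0008 0.0234]
t 21.2333 pos [0.5586 0.0491 0.0684] rpy [-3.141e+00  3.000e-03 -3.099e+00] F [-0.4  0.1  0.1] w 0.0005
```

Press to a command about 3 mm below the face (z 0.0445), then lift.

drive_tool(steps=[{"rotation": [0,0.003,0],"travel": [0,0.001,0.008],"fingers": 0.0},{"rotation": [0,0.003,0],"travel": [0,0.001,0.014],"fingers": 0.0},{"rotation": [0,0.003,0],"travel": [0,0.001,0.018],"fingers": 0.0},{"rotation": [0,0.003,0],"travel": [0,0.001,0.02],"fingers": 0.0},{"rotation": [0,0.003,0],"travel": [0,0.001,0.022],"fingers": 0.0},{"rotation": [0,0.003,0],"travel": [0,0.001,0.024],"fingers": 0.0},{"rotation": [0,0.003,0],"travel": [0,0.001,0.024],"fingers": 0.0},{"rotation": [0,0.003,0],"travel": [0,0.001,0.024],"fingers": 0.0}])

```text
time_s: 21.9
position: [0.559, 0.0501, 0.0482]
eef_rot: [-3.14, 0.001, -3.099]
force: [-5.6, -1.1, 24.8]
width: 0.0004
```

Meter face is at 48.2 mm under 24.8 N, so it is home. Now the gauge head.

drive_tool(steps=[{"rotation": [0,0,0],"travel": [0,0,-0.02],"fingers": 0.0},{"rotation": [0,0,0],"travel": [0,0,-0.04],"fingers": 0.0},{"rotation": [0,0,0],"travel": [-0.007,-0.109,-0.04],"fingers": 0.0},{"rotation": [0,0,0],"travel": [-0.007,-0.109,-0.04],"fingers": 0.0},{"rotation": [0,0,0],"travel": [-0.007,-0.109,-0.04],"fingers": 0.0},{"rotation": [0,0,0],"travel": [-0.007,-0.109,-0.04],"fingers": 0.0},{"rotation": [0,0,0],"travel": [-0.007,-0.109,-0.03],"fingers": 0.0},{"rotation": [0,0,0],"travel": [-0.007,-0.109,-0.015],"fingers": 0.0},{"rotation": [0,0,0],"travel": [-0.007,-0.109,-0.005],"fingers": 0.0},{"rotation": [0,0,0],"travel": [-0.007,-0.109,0.0],"fingers": 0.0},{"rotation": [0,0,0],"travel": [-0.007,-0.109,0.003],"fingers": 0.0},{"rotation": [0,0,0],"travel": [-0.007,-0.109,0.005],"fingers": 0.0},{"rotation": [0,0,0],"travel": [-0.007,-0.109,0.007],"fingers": 0.0},{"rotation": [0,0,0],"travel": [-0.007,-0.109,0.007],"fingers": 0.0},{"rotation": [0,0,0],"travel": [-0.007,-0.109,0.007],"fingers": 0.0}])

```text
time_s: 23.15
position: [0.5697, -0.0563, 0.0453]
eef_rot: [-3.14, -0.0, -3.097]
force: [-9.1, 1.6, 25.6]
width: 0.0005
```

drive_tool(steps=[{"rotation": [0,0,0],"travel": [0,0,-0.02],"fingers": 0.0},{"rotation": [0,0,0],"travel": [0,0,-0.06],"fingers": 0.0},{"rotation": [0,0,0],"travel": [0,0,-0.1],"fingers": 0.0},{"rotation": [0,0,0],"travel": [0,0,-0.14],"fingers": 0.0},{"rotation": [0,0,0],"travel": [0,0,-0.16],"fingers": 0.0},{"rotation": [0,0,0],"travel": [0.2,0.42,-0.16],"fingers": 0.0},{"rotation": [0,0,0],"travel": [0.2,0.42,-0.16],"fingers": 0.0},{"rotation": [0,0,0],"travel": [0.2,0.42,-0.16],"fingers": 0.0},{"rotation": [0,0,0],"travel": [0.2,0.42,-0.16],"fingers": 0.0},{"rotation": [0,0,0],"travel": [0.2,0.42,-0.16],"fingers": 0.0},{"rotation": [0,0,0],"travel": [0.2,0.42,-0.16],"fingers": 0.0},{"rotation": [0,0,0],"travel": [0.2,0.42,-0.16],"fingers": 0.0},{"rotation": [0,0,0],"travel": [0.2,0.42,-0.16],"fingers": 0.0},{"rotation": [0,0,0],"travel": [0.2,0.42,-0.16],"fingers": 0.0},{"rotation": [0,0,0],"travel": [0.2,0.42,-0.16],"fingers": 0.0},{"rotation": [0,0,0],"travel": [0.2,0.42,-0.16],"fingers": 0.0},{"rotation": [0,0,0],"travel": [0.2,0.42,-0.16],"fingers": 0.0},{"rotation": [0,0,0],"travel": [0.2,0.42,-0.16],"fingers": 0.0},{"rotation": [0,0,0],"travel": [0.2,0.42,-0.16],"fingers": 0.0},{"rotation": [0,0,0],"travel": [0.2,0.42,-0.16],"fingers": 0.0}])

```text
time_s: 24.82
position: [0.352, 0.3528, 0.2045]
eef_rot: [-3.139, 0.0, -3.099]
force: [0.5, -1.5, -0.5]
width: 0.0004
```

Run:
```python
from h import *
s=cv2.cvtColor(vision.get_image('side'),cv2.COLOR_RGB2BGR);t=cv2.cvtColor(vision.get_image('top'),cv2.COLOR_RGB2BGR)
cv2.imwrite('pics/v11.png',np.hstack([crop(t,275,170,98,75,4),crop(s,280,160,92,75,4)]))
```

```text
(no output)
```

View pics/v11.png

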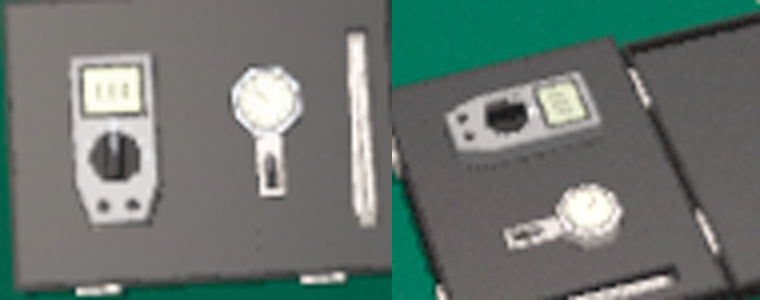

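Both faces are at home height (48.2 and 45.3 mm). The dial bar points at the display and the gripper is clear, so I'll hand in.

```bash
python3 -c "
from station import job;print(job.finish_job())"
```

```text
the job is handed in; nothing more can be done
None
```

I pressed the gauge and the meter home into their own cutouts and turned the dial to OFF, with the bar held flush between the fingers. Then I let go, moved clear and handed the job in at about 25 s of the 69 s allowed.

**Checks that passed:**
- **Seating:** pressing down on the faces with shut fingers at about 25 N found the meter's face at 48.2 mm and the gauge's at 45.3 mm. Fully home is 48 and 45 mm.
- **Dial:** the pads closed flush on the bar (9.9 mm) and the wrist ended at the meter's own heading. The last pictures show the bar pointing at the display. I did not re-measure the dial angle in numbers.
- **Bystanders:** the top view showed no change at any of the seven, compared with the start. That comparison came before the final face presses, which stayed over the case.

**Checks that disagreed:**
- **Heights:** the two-camera check showed both parts rising 16 mm instead of 14 mm. I took this as calibration error, because the presses and the heights at seating agreed with fully home.
- **Alignment:** the outline fits gave the meter 0.05 to 0.06 rad and the gauge 0.07 rad, rough at this resolution. The case is at about 0.043 rad and the wrist seated both parts at that heading.

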